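# Wedge a rocking hotplate steady

### The arm

A 7-joint arm with a two-finger parallel gripper is mounted at the origin on a cart in front of the work surface, level with it; the furniture and walls round the work are solid. World frame = base frame: x ahead of the robot, y to its left, z up, the work surface at z = 0. Lengths are in m, angles in rad, forces in N, time in s.
With the tool pointing down it reaches from about 0.4 to 0.85 m from the base axis. Payload 6.9 kg.
Tool frame: the origin (TCP) lies midway between the tips of the shut fingers; the grasp point (between the pads) lies behind it (ctrl.pinch_z is the z of the grasp point in the tool frame, in m); z points along the fingers, y is the line along which they close (so a half turn about z gives the same grasp; the last joint's range is limited). The gripper opens to 85 mm and grips with 20 to 120 N. Pads are 22 mm wide; open, the fingers measure 114 mm over their backs; the gripper's body (76 mm by 85 mm) begins 54 mm behind the grasp point. The pads swing forward as they close: fully open they stand 13 mm farther back than shut.
Start: joints at [1.391, 0.507, -0.238, 1.5, 0.126, 1.149, -0.155], TCP at [0.176, -0.6, 0.231] pointing down, gripper open.
Joint ranges: [-3.08, 3.08], [-0.24, 2.05], [-1.43, 1.35], [0, 2.5], [-1.52, 4.66], [0.17, 1.96], [-2.89, 2.89]. Speed limits (rad/s): [2.39, 2.39, 3.14, 3.14, 3.14, 3.14, 3.14].

### API

Orientations are given as a unit quaternion [w, x, y, z].
In Python, from station import ctrl, get_state, vision, ticket, models gives the robot as it stands. Calls block until the motion is done:
- ctrl.movep(position, orientation): joint-space move of the TCP to a pose.
- ctrl.movel(position, frame=None, max_speed=0.15): straight line of the TCP; frame=None keeps the orientation; max_speed is the mean speed in m/s.
- ctrl.set_joints(angles): joint-space move.
- ctrl.ungrasp() and ctrl.close_gripper(force=None): open the fingers fully, or close them until they stop; force is the grip in N (None keeps the last).
- ctrl.pause(seconds).
- ctrl.ik(position, orientation): joint angles nearest the present ones, or None.
- get_state(): the state.
- vision.grab_frame(name): name is "scene" or "side" or "wrist"; returns (picture, depth): 384x512x3 uint8, blue, green, red; 384x512 float32, m along the optical axis (not along the pixel's ray), 0 where there is no reading.
- vision.camera_info(name): a dict with "mtx" (3x3 intrinsics, pixels), "R" (3x3) and "t" (3): a world point X has camera coordinates R X + t; the wrist camera has in their place "hand_eye" (4x4, takes a point from camera to tool coordinates, whose origin is the TCP and whose axes are the flange's). Camera axes: x right, y down, z forward; pixel columns grow to the right and rows downward; lengths in m; the calibration is good to about 2 mm. A picture is of the moment at which its call begins: read the wrist's pose just before it. camera_info takes no time and is no camera call.
A pose or a line that the arm cannot do raises ctrl.Unreachable and nothing moves.
- ticket.close_job(): hands the job in; it is judged then, once.
Trained networks look in the newest picture that a camera, given by its name, has taken for a name from the list of things; names that differ only in an ending like _2 or _b are one class to them, and where a whole thing is asked for, a point or a joint stands for the part that bears it (a point fixed in the world has none). Each returns a list of dicts, best first, with "p" (0 to 1); they miss things now and then, are a little off and sometimes report something else, mostly with a low value. They report only what shows in the picture. A call takes as long as a camera call. They do not tell look-alikes from the thing itself.
- models.recognise(camera, target): "point" ([column, row] in pixels, amid what is visible of it).
- models.masks_of(camera, target): "mask" (384x512 bool, what is visible of it) and "point" ([column, row] in pixels, amid what is visible of it).
The state is a dict: "time": time; "qpos": joint angles; "qd": joint speeds; "tau": joint torques, N m; "tcp_pos": TCP position; "eef_rot": TCP orientation; "contact_force": force on the tool from outside, world axes, zero at the start; "wrist_torque": the same for the moment, N m; "width": finger opening in m; "gripper_force": force on a finger pad.
Only numpy, scipy, OpenCV 4.12 (cv2) and the standard library are available. Lean on these libraries where they do the work, as an engineer would, in place of code of your own. Each camera call takes 0.05 s, during which the arm holds its last target. There are 200 camera calls.

### The job

The white hotplate rocks because its front left foot, the one under the yellow dot, is too short. Press down on the yellow dot so that you feel the corner dip, then push the orange wedge along the worktop, thin end first, under that foot until the foot sits on the ramp with the hotplate still level, and press the dot again, firmly (about 8 N) for half a second, to make sure that the corner no longer dips (if it does, push the wedge further and test again). Only touch and push: pick nothing up, do not shove the hotplate away, leave everything else alone, and finish with the hand clear.

Things in the scene. Friction and masses are not known exactly. Their poses are not given: they have to be found in the camera images.
- hotplate: White hotplate stirrer, loose, 1.2-1.7 kg, 150 (x) x 180 (y) mm, flat top at 66 mm, round plate on it (radius 50, at x +18, 7 mm higher). Origin below its middle, on the worktop when level; x points from its front (display, knobs) to its back, y to its left, z up. Underside at 14 mm, on four domed feet (radius 9) at x +-58, y +-70 mm; front left (x -58, y +70) too short.
- yellow_dot (a point): Centre of the yellow dot, 18 mm across, on the hotplate's flat top right above the short foot, 16 mm in from the front edge and 20 mm from the left edge, 66 mm above the worktop when level. Pressed with about 2 to 5 N the corner dips 4.5 to 8.5 mm (0.05 to 0.1 rad) until the short foot meets the worktop; released, it comes back up.
- foot_centre (a point): Centre of the ball end (radius 9 mm) of the short foot under the dot; its lowest point lies 9 mm below. How far it is screwed in differs from run to run; it does not move in its thread.
- wedge: Orange plastic wedge, loose, 70 g, 90 (x) x 50 (y) mm, lying in front of the hotplate with its thin end towards the short foot. Origin at the middle of its underside; x points to the thin end. From there (x +45, 2 mm high) a ramp rises over 78 mm to 11.4 mm, then an upright push block, 12 mm long, 22 mm high.
- wedge_back (a point): Centre of the flat upright back face of the wedge's push block (50 mm wide, 22 mm high), 11 mm above the worktop: the place to push. The wedge slides with under 1 N; once its ramp bears on the foot the push rises, and some 5 N or more begins to raise the hotplate.
- ramp (a point): Middle of the wedge's ramp surface; its x points down the ramp towards the thin end, its z square out of the ramp. The foot bears on the ramp when foot_centre lies 9 mm above it along this z.
- petri_1: Petri dish, 60 mm across, 15 mm high, a loose bystander; origin at the middle of its underside.
- note_pad: Yellow note pad, 76 x 76 x 16 mm, a loose bystander; origin at the middle of its underside.
- bottle_buffer: Clear bottle with a blue cap, 74 mm across, 167 mm high, a loose bystander; origin at the middle of its underside.
- clips_box: Small pale carton, 45 x 62 x 67 mm, a loose bystander; origin at the middle of its underside.
- bench_timer: White bench timer, 37 x 68 x 59 mm, a loose bystander; origin at the middle of its underside.
Not all that is in view belongs to the job. Leave any red look-alike of the wedge alone.

How it is judged:
By the outcome, as a careful person would: the job done as asked, in the order asked, and still so for the second after the job is handed in, with the robot touching nothing.
It also fails if it takes over 54 s, if anything falls off the work surface, if the arm or the gripper's body presses on something with over 40 N, if the wrist force passes 120 N, or if a joint passes its speed limit or range.

## Working session

There is one attempt and no reset: what is moved stays moved. The work goes in short steps, each a Python script; the robot and the scene stay as the last script left them, time stands still between calls to the robot, and variables do not carry over. Pictures are saved under pics/ and viewed, at most 10 in all, crops included, and the job is handed in when it is done.

```bash
ls; mkdir -p pics
python3 - <<'E'
from station import ctrl,get_state,vision,models
import cv2,numpy as np
s=get_state();print(s['time'],s['tcp_pos'],s['eef_rot'],s['contact_force'],s['width'],ctrl.pinch_z)
for c in ['scene','side']:
    im,d=vision.grab_frame(c);cv2.imwrite(f'pics/{c}1.png',im);np.save(f'{c}d.npy',d)
    K=vision.camera_info(c);M=np.array(K['mtx']);R=np.array(K['R']);t=np.array(K['t'])
    print(c,'cam at',-R.T@t,M[0,0])
    for n in ['yellow_dot','wedge','wedge_back','hotplate','foot_centre']:
        for r in models.recognise(c,n)[:3]:
            u,v=r['point'];z=d[int(v),int(u)]
            X=R.T@(z*np.linalg.inv(M)@[u,v,1]-t)
            print(c,n,round(r['p'],2),np.round([u,v]),X.round(4))
E
```

```text
pics
0.0 [ 0.17597643 -0.59919116  0.23042048] [-8.96642970e-04  9.89806574e-01  1.42415316e-01 -1.42636334e-04] [-0.14581267 -0.579981    0.03742674] 0.08560053543474365 -0.0187
scene cam at [-0.26221477  0.5287102   0.74012375] 399.4835705744656
scene yellow_dot 0.67 [239. 176.] [0.5956 0.0243 0.0675]
scene wedge 0.94 [249. 214.] [0.4939 0.059  0.006 ]
scene wedge 0.8 [289. 234.] [0.3557 0.0206 0.0103]
scene wedge 0.72 [281. 205.] [ 0.4747 -0.0415  0.0055]
scene wedge_back 0.96 [290. 236.] [0.3486 0.0244 0.009 ]
scene wedge_back 0.89 [283. 203.] [ 0.4748 -0.0481  0.0089]
scene wedge_back 0.57 [239. 257.] [0.3625 0.1744 0.008 ]
scene hotplate 0.85 [242. 173.] [0.6087 0.0082 0.0657]
scene foot_centre 0.68 [146. 279.] [0.4271 0.3971 0.0104]
side cam at [0.4430456  1.14168417 0.83847896] 458.62095625313054
side yellow_dot 0.8 [205. 192.] [0.6406 0.0492 0.0633]
side yellow_dot 0.49 [253. 213.] [0.4976 0.0585 0.0057]
side wedge 0.96 [297. 242.] [0.3703 0.1826 0.0077]
side wedge 0.65 [264. 193.] [ 0.471  -0.0512  0.0028]
side wedge 0.63 [303. 207.] [0.3506 0.0187 0.0061]
side wedge_back 0.84 [262. 193.] [ 0.4786 -0.0409  0.0076]
side wedge_back 0.75 [300. 209.] [0.3574 0.0254 0.0027]
side wedge_back 0.62 [253. 217.] [0.497  0.0766 0.004 ]
side hotplate 0.59 [208. 188.] [0.6335 0.0357 0.0688]
```

Run:
```python
import cv2
a=cv2.imread('pics/scene1.png');b=cv2.imread('pics/side1.png')
a=cv2.resize(a[130:290,130:340],None,fx=3.8,fy=3.8,interpolation=2);cv2.imwrite('pics/sc_crop.png',a[:600,:800])
b=cv2.resize(b[130:280,140:340],None,fx=4,fy=4,interpolation=2);cv2.imwrite('pics/si_crop.png',b)
```

```text
(no output)
```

View pics/scene1.png

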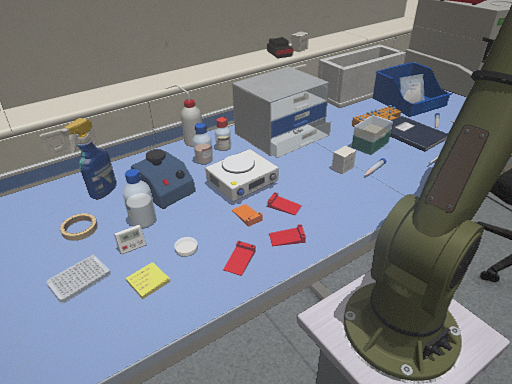

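View pics/sc_crop.png

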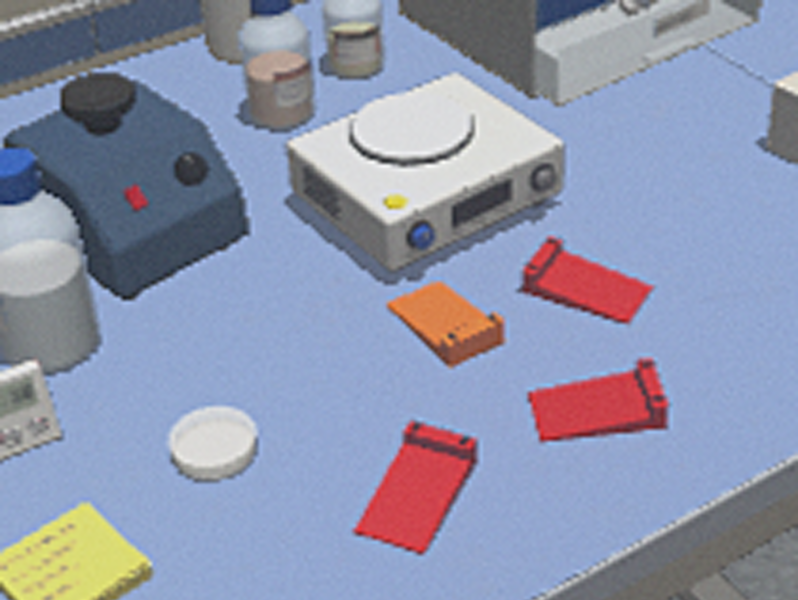

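View pics/si_crop.png

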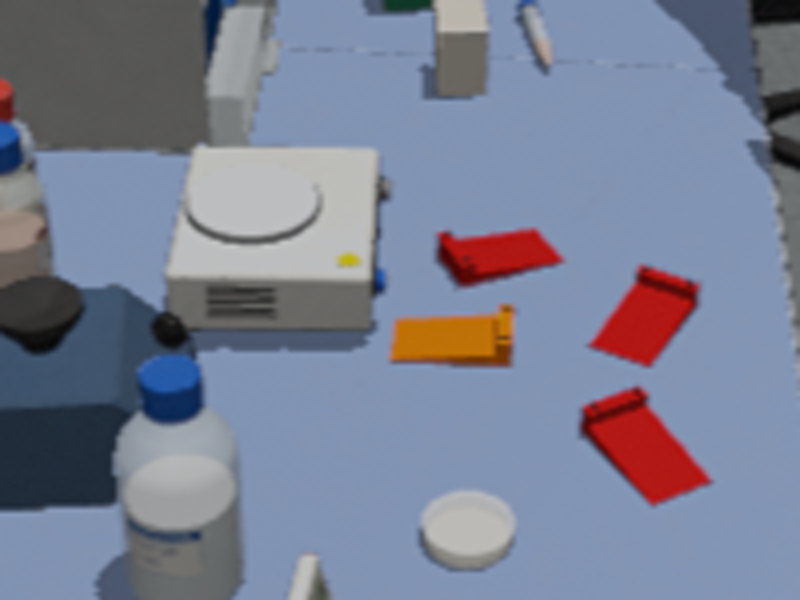

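The orange wedge at scene (247,214) / side (253,213) is the only orange one. The red look-alikes are at scene (283,203), (290,236) and (239,257), and I'll leave them alone. The yellow dot is at scene (234,183). Next I'll look from close with the wrist camera.

```bash
cat > h.py <<'E'
from station import ctrl,get_state,vision,models
import cv2,numpy as np
from scipy.spatial.transform import Rotation as Ro
def T_cam(c,s=None):
    K=vision.camera_info(c);M=np.array(K['mtx'])
    if c=='wrist':
        q=s['eef_rot'];T=np.eye(4);T[:3,:3]=Ro.from_quat([q[1],q[2],q[3],q[0]]).as_matrix();T[:3,3]=s['tcp_pos']
        return M,T@np.array(K['hand_eye'])
    E=np.eye(4);E[:3,:3]=K['R'];E[:3,3]=K['t'];return M,np.linalg.inv(E)
def cloud(c,d,s=None):
    M,T=T_cam(c,s);v,u=np.mgrid[:384,:512]
    P=np.stack([(u-M[0,2])/M[0,0]*d,(v-M[1,2])/M[1,1]*d,d],-1)
    return P@T[:3,:3].T+T[:3,3]
def plane(c,uv,z,s=None):   # pixel rays to height z
    M,T=T_cam(c,s);uv=np.atleast_2d(uv)
    r=np.c_[(uv[:,0]-M[0,2])/M[0,0],(uv[:,1]-M[1,2])/M[1,1],np.ones(len(uv))]@T[:3,:3].T
    return T[:3,3]+r*((z-T[2,3])/r[:,2])[:,None]
def F():
    return np.mean([get_state()['contact_force']],0)
E
python3 - <<'E'
from h import *
print(vision.camera_info('wrist')['hand_eye'])
ctrl.close_gripper()
ctrl.movep([0.47,0.04,0.30],[0,1,0,0])
s=get_state();im,d=vision.grab_frame('wrist');cv2.imwrite('pics/w1.png',im);np.save('w1.npy',d)
import json;json.dump({k:np.array(s[k]).tolist() for k in('tcp_pos','eef_rot')},open('s1.json','w'))
print(s['time'],s['tcp_pos'],s['eef_rot'],s['contact_force'])
E
```

```text
[[-3.30276524e-04 -9.57474118e-01 -2.88518984e-01  7.23606078e-02]
 [ 9.99999650e-01 -5.38000375e-04  6.40668505e-04 -6.60991865e-04]
 [-7.68646834e-04 -2.88518671e-01  9.57473961e-01 -1.42541971e-01]
 [ 0.00000000e+00  0.00000000e+00  0.00000000e+00  1.00000000e+00]]
3.875 [0.47018163 0.03913378 0.2998308 ] [ 8.47432561e-05  9.99999752e-01 -6.84320867e-04 -1.40784847e-04] [-0.27098925 -0.46901301 -0.73668269]
```

View pics/w1.png

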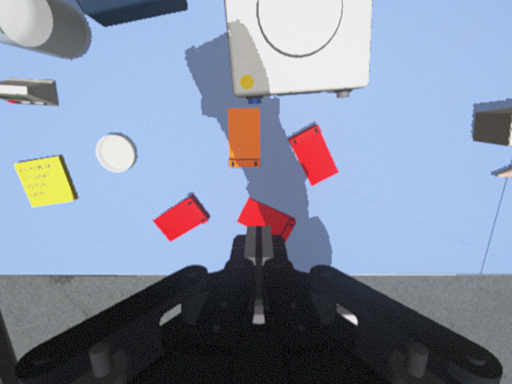

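The wrist picture shows the orange wedge at (244,137) with its thin end towards the hotplate. The dot is at (247,82), and the nearest red one is about 50 mm behind the wedge at (267,217). Next I'll measure.

Run:
```python
from h import *
import json
s=json.load(open('s1.json'))
im=cv2.imread('pics/w1.png');d=np.load('w1.npy');hsv=cv2.cvtColor(im,cv2.COLOR_BGR2HSV)
C=cloud('wrist',d,s)
print('table z',np.nanmedian(C[200:260,330:460,2]))
o=cv2.inRange(hsv,(6,150,120),(18,255,255));o[:,:200]=0;o[110-5:180,:][:, :]=o[105:180]
ow=o.copy();ow[:100]=0;ow[180:]=0;ow[:,300:]=0
cs=max(cv2.findContours(ow,0,1)[0],key=cv2.contourArea)
r=cv2.minAreaRect(cs);b=cv2.boxPoints(r);print('wedge box px',b.round(1).tolist())
print(plane('wrist',b,0.005,s).round(4))
hp=cv2.inRange(hsv,(15,120,120),(32,255,255));hp[120:]=0;hp[:,:220]=0;hp[:,275:]=0
cs=max(cv2.findContours(hp,0,1)[0],key=cv2.contourArea);(x,y),rr=cv2.minEnclosingCircle(cs)
m=cv2.moments(hp,True);x,y=m['m10']/m['m00'],m['m01']/m['m00']
print('dot',x,y,rr,plane('wrist',[x,y],0.066,s),C[int(y),int(x)])
# hotplate flat top points
top=(abs(C[...,2]-0.066)<0.006)&(im.min(-1)>150);top[110:]=0;top[:,:200]=0;top[:,400:]=0
P=C[top]; print(len(P)); A=np.c_[P[:,:2],np.ones(len(P))];print('plane',np.linalg.lstsq(A,P[:,2],rcond=None)[0])
v,u=np.nonzero(top)
fr=[(c,v[u==c].max()) for c in range(245,360,3)];fr=np.array(fr,float)
E=plane('wrist',fr,0.066,s);k=np.polyfit(E[:,1],E[:,0],1);res=E[:,0]-np.polyval(k,E[:,1]);g=abs(res)<.003;k=np.polyfit(E[g,1],E[g,0],1);print('front edge x=',k)
lf=np.array([(u[v==q].min(),q) for q in range(5,80,3)],float);E=plane('wrist',lf,0.066,s);k=np.polyfit(E[:,0],E[:,1],1);print('left edge y=',k)
# all three cams dot/wedge
for c in('scene','side'):
    i2=cv2.imread(f'pics/{c}1.png');h2=cv2.cvtColor(i2,cv2.COLOR_BGR2HSV)
    a=cv2.inRange(h2,(22,120,120),(34,255,255));cc,cn,st,ce=cv2.connectedComponentsWithStats(a)[0:4]
    for j in range(1,cc):
        if 8<st[j,4]<120: print(c,'dot?',ce[j].round(1),plane(c,ce[j],0.066))
    a=cv2.inRange(h2,(6,150,120),(18,255,255));a[:,:215]=0;a[:,290:]=0;a[:190]=0;a[240:]=0
    cs=cv2.findContours(a,0,1)[0]
    if cs:
        b=cv2.boxPoints(cv2.minAreaRect(max(cs,key=cv2.contourArea)));print(c,'wedge',plane(c,b,0.005).round(4).tolist())
```

```text
table z -0.00022776346715261409
wedge box px [[227.8000030517578, 109.0], [258.20001220703125, 108.4000015258789], [259.3999938964844, 166.0], [229.0, 166.60000610351562]]
[[0.5417 0.0864 0.005 ]
 [0.5425 0.0393 0.005 ]
 [0.4517 0.0374 0.005 ]
 [0.4507 0.0875 0.005 ]]
dot 246.4113475177305 81.58156028368795 6.804155349731445 [[0.57585596 0.05450522 0.066     ]] [0.57665634 0.05507316 0.06493851]
9586
plane [ 0.02653968 -0.00127026  0.04970317]
front edge x= [-0.04582804  0.56475693]
left edge y= [0.10515497 0.00898341]
scene dot? [ 76.2 123.5] [[1.25956456 0.33799508 0.066     ]]
scene dot? [ 82.9 135. ] [[1.14960244 0.34182626 0.066     ]]
scene dot? [233.7 182.9] [[0.57664927 0.05615714 0.066     ]]
scene wedge [[0.5312, 0.0979, 0.005], [0.5685, 0.0502, 0.005], [0.4662, 0.0275, 0.005], [0.4343, 0.0737, 0.005]]
side dot? [226.8 194.4] [[0.57660509 0.05672884 0.066     ]]
side wedge [[0.546, 0.0336, 0.005], [0.4584, 0.0256, 0.005], [0.456, 0.0842, 0.005], [0.5406, 0.0918, 0.005]]
```

```bash
cat >> h.py <<'E'
def press(xy,z0,fmax,zmin,step=0.001,log=[]):
    """step down until the upward force passes fmax; returns baseline-corrected log"""
    ctrl.pause(0.2);b=np.mean([get_state()['contact_force'] for _ in range(3)],0)
    z=z0;out=[]
    while z>zmin:
        z-=step;ctrl.movel([xy[0],xy[1],z],max_speed=0.03)
        s=get_state();f=s['contact_force']-b;out.append((round(s['tcp_pos'][2]*1e3,2),f.round(1).tolist()))
        if f[2]>fmax:break
    return z,b,out
E
python3 - <<'E'
from h import *
D=[0.5762,0.0557]
ctrl.movep([D[0],D[1],0.11],[0,1,0,0]);ctrl.movel([*D,0.072],max_speed=0.1)
t=get_state()['time']
z,b,o=press(D,0.072,6.0,0.053)
s=get_state();print(t,s['time'],b,s['tcp_pos'])
for r in o:print(r)
im,d=vision.grab_frame('side');cv2.imwrite('pics/press1.png',im)
ctrl.movel([*D,0.085],max_speed=0.1);print(get_state()['time'],get_state()['contact_force'])
E
```

```text
5.3333 8.7833 [-0.29614488  0.39248028  0.07130831] [0.5762027  0.05586217 0.05967035]
(np.float64(71.04), [-0.3, -0.5, -0.9])
(np.float64(69.91), [-0.0, -0.5, 0.3])
(np.float64(68.92), [1.1, -0.0, -0.4])
(np.float64(67.91), [-0.1, -0.9, 0.2])
(np.float64(66.92), [0.1, -0.8, -0.3])
(np.float64(65.94), [0.9, 0.1, -1.2])
(np.float64(65.12), [-0.8, 0.3, 1.7])
(np.float64(64.04), [-1.9, 0.8, 2.9])
(np.float64(63.0), [-2.6, 2.2, 3.9])
(np.float64(62.01), [-1.7, 1.3, 3.9])
(np.float64(60.98), [-0.7, 1.6, 2.9])
(np.float64(60.04), [-1.3, 2.3, 3.5])
(np.float64(59.67), [-4.1, 1.6, 10.5])
9.2417 [-0.04563175 -0.64921479  0.24293806]
```

Contact came at z = 65.7 mm and the foot hit the worktop at about 59.8 mm, so the corner dips about 6 mm. That puts ramp contact with the wedge back at x ≈ 0.519. Now I'll push.

```bash
cat >> h.py <<'E'
def fx(n=4):
    a=[]
    for _ in range(n): ctrl.pause(0.015);a.append(get_state()['contact_force'])
    return np.mean(a,0)
E
python3 - <<'E'
from h import *
Q=None;q0=get_state()['qpos']
for sg in(1,-1):
    q=ctrl.ik([0.428,0.0622,0.09],[0,.70710678,sg*.70710678,0])
    if q is not None:
        c=np.abs(np.array(q)-q0).max();print(sg,c.round(2),np.round(q,2))
        if Q is None or c<Q[0]:Q=(c,[0,.70710678,sg*.70710678,0])
Q=Q[1]
ctrl.movel([0.5762,0.0557,0.115])
ctrl.movep([0.428,0.0622,0.10],Q);ctrl.movel([0.428,0.0622,0.007],max_speed=0.12)
ctrl.pause(0.15);b=fx();print(get_state()['time'],get_state()['tcp_pos'],b)
y=lambda x:0.0622-0.005*min(1,max(0,(x-.44)/.06))
for x in np.arange(0.438,0.4931,0.011):
    ctrl.movel([x,y(x),0.007],max_speed=0.06);f=fx(3)-b;print(round(x,3),f.round(1))
    if f[0]<-2.5:break
s=get_state();im,d=vision.grab_frame('side');cv2.imwrite('pics/p_side.png',im[150:250,180:320].repeat(5,0).repeat(5,1))
print(get_state()['time'],s['tcp_pos'],s['width'])
np.save('b.npy',b)
E
```

```text
1 1.12 [ 0.57  0.67 -1.21  2.17  0.84  0.9  -1.16]
-1 1.31 [-0.59  0.47  0.56  2.18 -0.43  0.6  -2.86]
11.7667 [0.42833715 0.06215164 0.00747104] [-0.30253682  0.21290788 -0.04651932]
0.438 [-0.2 -0.1  0.2]
0.449 [-0.2  0.3 -0.1]
0.46 [0.2 0.2 0.2]
0.471 [ 0.  -0.7  0.2]
0.482 [ 0.3 -0.3  0.2]
0.493 [-0.2 -0.5  0.2]
14.1 [0.49308767 0.0578457  0.00695173] 0.00013265188267752898
```

View pics/p_side.png

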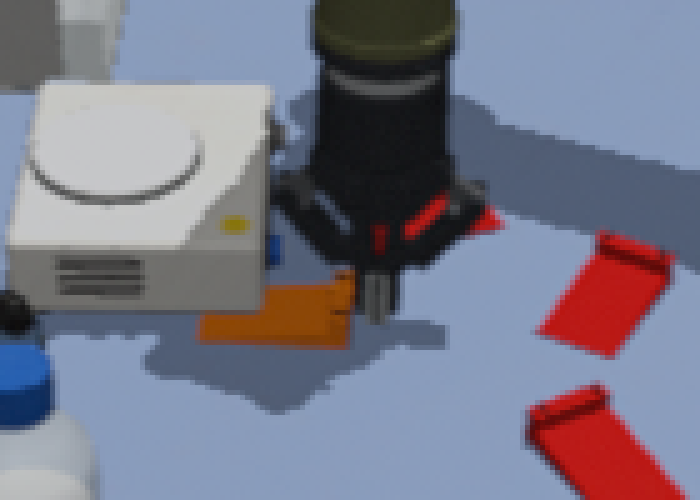

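The wedge is in front of the foot and straight. The finger linkage spreads towards the hotplate front, so I'll tilt the hand back 20° before the last stretch.

```bash
cat > fine.py <<'E'
from h import *
import sys
x0,x1,flim=map(float,sys.argv[1:4])
Y=0.0575
q=get_state()['eef_rot'];R0=Ro.from_quat([q[1],q[2],q[3],q[0]])
if abs(R0.as_matrix()[2,2])>0.98:
    R=Ro.from_euler('y',-20,degrees=True)*R0;k=R.as_quat();qq=[k[3],k[0],k[1],k[2]]
    ctrl.movel([0.484,Y,0.009],max_speed=0.1);ctrl.movel([0.4835,Y,0.009],qq,max_speed=0.1)
    print('tilted',get_state()['time'],R.as_matrix()[:,2])
ctrl.pause(0.1);b=fx(6)
x=x0
ctrl.movel([x,Y,0.009],max_speed=0.06)
n=0
while x<x1:
    x+=0.0015;ctrl.movel([x,Y,0.009],max_speed=0.03);f=fx(3)-b;print(round(x,4),f.round(1),end=';')
    n=n+1 if f[0]<-flim else 0
    if n and (n>=2 or f[0]<-flim-1):break
s=get_state();print();print(s['time'],s['tcp_pos'])
im,d=vision.grab_frame('side');cv2.imwrite('pics/f_side.png',im[150:250,180:320].repeat(5,0).repeat(5,1))
E
python3 fine.py 0.492 0.5175 2.2
```

```text
tilted 15.35 [ 3.41910064e-01  1.05597018e-04 -9.39732673e-01]
0.4935 [-0.5  0.6  0.3];0.495 [-0.1  0.8  0.1];0.4965 [0.  0.9 0. ];0.498 [-0.6  0.6  0.5];0.4995 [-0.3  0.4  0. ];0.501 [0.  1.  0.3];0.5025 [-0.2  0.8 -0.5];0.504 [ 0.4  0.6 -0.2];0.5055 [-0.1  0.4 -0. ];0.507 [-0.1  0.3  0.2];0.5085 [0.2 0.5 0.3];0.51 [-0.1  0.9  0. ];0.5115 [ 0.   0.4 -0. ];0.513 [-2.6  0.4  1.5];0.5145 [-4.1  0.3  2.6];
20.3417 [0.51416989 0.05757303 0.00891729]
```

View pics/f_side.png

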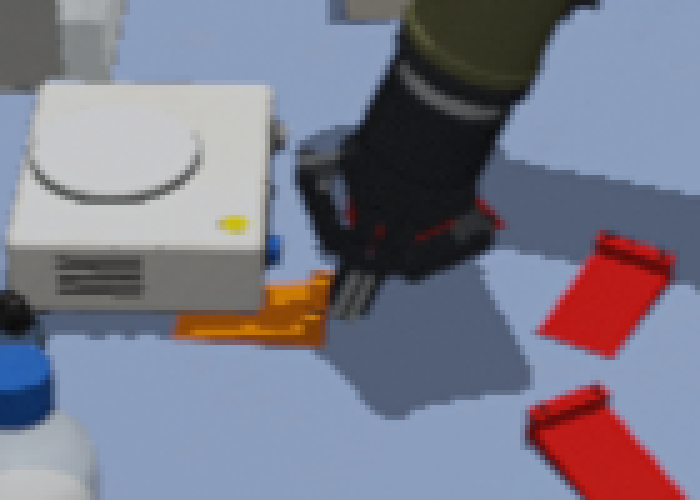

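The push force rose sharply at x = 0.512, as predicted, and reached about 4 N. The ramp now bears on the foot and the plate hasn't moved. I'll back off and do the firm press test.

```bash
cat > test.py <<'E'
from h import *
D=[0.5762,0.0557];Q=[0,.70710678,.70710678,0]
s=get_state();p=s['tcp_pos']
ctrl.movel([p[0]-0.03,p[1],p[2]+0.002],max_speed=0.1);ctrl.movel([p[0]-0.04,p[1],0.12],max_speed=0.2)
ctrl.movep([*D,0.11],Q);ctrl.movel([*D,0.0685],max_speed=0.08)
ctrl.pause(0.2);b=fx(6);z=0.0685;hold=0;print(get_state()['time'])
while z>0.0595:
    s=get_state();f=fx(3)[2]-b[2];print(round(s['tcp_pos'][2]*1e3,2),round(f,1),end='; ')
    if f>7: hold+=1
    if hold>14 or f>14:break
    z+= -0.0007 if f<1 else -0.0004 if f<6 else -0.00015 if f<7.6 else 0.00015 if f>9.3 else 0
    ctrl.movel([*D,z],max_speed=0.03) if not 7.6<=f<=9.3 else None
s=get_state();print('\n',s['time'],s['tcp_pos'],s['contact_force']-b)
im,d=vision.grab_frame('side')
ctrl.movel([*D,0.09],max_speed=0.1)
im,d=vision.grab_frame('side');cv2.imwrite('pics/t_side.png',im);np.save('t_side.npy',d)
print(get_state()['time'])
E
python3 test.py
```

```text
23.2167
68.85 -0.0; 67.78 -0.2; 67.03 0.1; 66.35 -0.2; 65.79 0.5; 65.56 6.5; 65.55 7.1; 65.5 8.9; 65.52 8.6; 65.53 8.3; 65.54 8.2; 65.51 8.5; 65.51 8.4; 65.51 8.1; 65.52 8.7; 65.51 8.4; 65.52 8.7; 65.52 8.1; 65.52 8.3; 65.53 8.2; 65.53 8.4; 
 26.0167 [0.5762782  0.05581892 0.06552052] [-1.68955932 -0.74191433  8.67684907]
26.5167
```

The corner held at 65.5 mm under 8.4 N for over 0.6 s, so it no longer dips. I'll clear the hand and take a last look.

Run:
```python
from h import *
ctrl.movel([0.5762,0.0557,0.16]);ctrl.movep([0.45,-0.12,0.28],[0,.70710678,.70710678,0])
im,d=vision.grab_frame('side');im2,d2=vision.grab_frame('scene')
for c,i in(('scene',im2),('side',im)):
    h2=cv2.cvtColor(i,cv2.COLOR_BGR2HSV);a=cv2.inRange(h2,(22,120,120),(34,255,255));a[:170]=0;a[205:]=0;a[:,:200]=0;a[:,260:]=0
    m=cv2.moments(a,True);print(c,plane(c,[m['m10']/m['m00'],m['m01']/m['m00']],0.066))
cv2.imwrite('pics/end.png',cv2.resize(np.hstack([im[140:260,170:330],im2[140:260,170:330]]),None,fx=2.5,fy=2.5,interpolation=2));print(get_state()['time'])
```

```text
scene [[0.57759727 0.05469209 0.066     ]]
side [[0.57758852 0.05580629 0.066     ]]
28.2083
```

View pics/end.png

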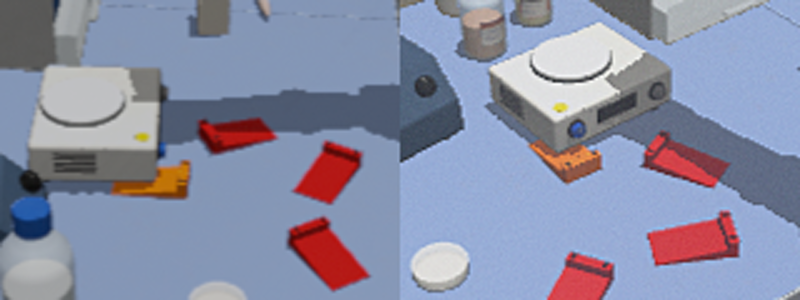

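The wedge sits under the foot, the hotplate moved only about 1 mm, everything else is where it was, and the hand is clear.

```bash
python3 -c "
from station import ticket;print(ticket.close_job())"
```

```text
the job is handed in; nothing more can be done
None
```

I handed the job in at about 28 s: the dot dipped about 6 mm on the first press, the orange wedge now sits under the short foot, and a second press of about 8.4 N for over half a second gave no dip.

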